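Seat a taper-shank drill chuck and tap it home

ROBOT

A 6-joint arm with a two-finger parallel gripper is mounted at the origin on the work surface. World frame = base frame: x ahead of the robot, y to its left, z up, the work surface at z = 0. Lengths are in m, angles in rad, forces in N, time in s.
With the tool pointing down it reaches from about 0.35 to 0.85 m from the base axis. Payload 8.1 kg.
Tool frame: the origin (TCP) lies at the centre of the arm's flange, where the gripper is bolted on; the fingertips stand 186 mm ahead of it and the grasp point (between the pads) lies 167 mm ahead of it; z points along the fingers, y is the line along which they close (so a half turn about z gives the same grasp; the last joint's range is limited). The gripper opens to 93 mm and grips with 3 to 60 N. Pads are 15 mm wide; open, the fingers measure 128 mm over their backs; the gripper's body (75 mm by 188 mm) begins 65 mm behind the grasp point.
Start: joints at [-1.385, 0.13, 1.488, -0, 1.523, -0.085], TCP at [0.161, -0.578, 0.405] pointing down, gripper open.
Joint ranges: [-2.96, 2.96], [-0.89, 2.26], [0.02, 2.5], [-1.34, 4.48], [0, 2.73], [-2.66, 2.66]. Speed limits (rad/s): [2.39, 2.39, 2.79, 3.14, 3.14, 3.14].

INTERFACE

Orientations are given as a rotation vector (axis times angle).
In Python, from plant import robot gives the robot as it stands.
- The arm moves only by the tool apply_moves, never from a script. Its argument "series" is a list of rows, each a list of 2 entries, a list of its own where there are three numbers: the shift along the tool's x, y, z in mm, then the turn, a rotation vector about the tool's x, y, z in rad. A call has 1 to 12 rows; each row shifts and turns the commanded pose from where the row before left it, along the tool's axes as they then stand; what a row does not reach is not made up. A row lasts 1/12 s, in which the tool goes at most 41.7 mm and 7.16 degrees, less where a joint would pass 70% of its speed; a pose out of reach is approached as far as the arm can. A call is refused whole if a number of a shift passes 41.7 or a number of a turn 0.125, either way. A call with a gripper value outside its range is refused whole. "claw" is the opening, from 0 (shut) to 1 (fully open), set as the call begins (left out, the last holds). The fingers move at their own pace and stop on an object; "newtons" is the grip in N (left out, the last holds). Time passes only in rows, so rows that do not move let the fingers close. It gives the time, the measured TCP pose, the force, the opening and the grip force at its end, in the units of the state.
- robot.read_state(): the state, without advancing time (a new reading comes with each control period).
- robot.read_camera(name): name is "scene" or "top" or "wrist"; returns (picture, depth): 384x512x3 uint8, blue, green, red; 384x512 float32, m along the optical axis (not along the pixel's ray), 0 where there is no reading.
- robot.calibration(name): a dict with "fx", "fy", "cx", "cy" (pixels), "extrinsics" (4x4, takes a point from world to camera coordinates). Camera axes: x right, y down, z forward; pixel columns grow to the right and rows downward; lengths in m; the calibration is good to about 2 mm. The wrist camera is an equidistant fisheye: a pixel r from the principal point sees the ray r / f radians off the axis. A picture is of the moment at which its call begins: read the wrist's pose just before it. calibration takes no time and is no camera call; for the wrist camera it gives the pose at the moment of the call.
- robot.close_job(): hands the job in; it is judged then, once.
The state is a dict: "t": time; "q": joint angles; "dq": joint speeds; "joint_torque": joint torques, N m; "tool_pos": TCP position; "orientation": TCP orientation; "force": force on the tool from outside, world axes, zero at the start; "wrist_torque": the same for the moment, N m; "opening": finger opening in m; "gripper_force": force on a finger pad.
Only numpy, scipy, OpenCV 4.12 (cv2) and the standard library are available. Lean on these libraries where they do the work, as an engineer would, in place of code of your own. Each camera call takes 0.05 s, during which the arm holds its last target. There are 200 camera calls.

TASK

Take the drill chuck out of the tool rack and set its tapered shank into the socket of the adaptor in the assembly fixture, turning it lightly by feel, never pressing with more than 20 N, until the tang drops into its slot and the taper bites, and let go of it. Then tap it home on its nose with the soft-faced mallet: two or more separate taps of about 30 N, so that the taper locks, but never harder than 40 N. Finally stand the mallet back on the bench upright on its face, and leave everything else where it is.

Things in the scene. Friction and masses are not known exactly. Their poses are not given: they have to be found in the camera images.
- chuck: drill chuck, dark ribbed cylinder 36 mm wide, bright tapered shank below, 0.35 kg. Origin: centre of its underside (shoulder), z up its axis. Grip it 6 to 44 mm above the origin; nose: flat ring 24 mm wide at +62 mm. Shank: gauge line (18 mm diameter) at -9 mm, 1:12 taper to -73 mm, then a flat tang down to -85 mm: 10.5 mm wide along x, 5 mm thick along y. Hangs in the rack by its shoulder
- chuck_nose (a point): centre of the chuck's nose, the place to tap, on its axis 62 mm above the chuck's origin
- chuck_gauge (a point): point on the shank's axis at its gauge line, 9 mm below the chuck's origin
- fixture: assembly fixture fixed to the bench: dark base plate 125 x 110 x 14 mm, round blue housing 80 mm in diameter and 55 mm high with a black locking knob at its -x side; clamped upright in it a steel adaptor: flange 46 mm in diameter (56 to 77 mm high), nose 30 mm in diameter up to 107 mm high. Origin under its centre, z up
- socket_mouth (a point): centre of the tapered socket's mouth on the adaptor's top face, 107 mm above the bench, opening straight up; its x is the fixture's x. Bore 18 mm wide at the mouth, taper 1:12. At its bottom a slot 6.5 mm wide takes the tang. The adaptor is clamped turned anyhow: the slot lies along the fixture's x to within 1.2 rad either way; it must be felt for
- bore_a: one of six hidden, equal wall segments of the bore (origin on its axis, at the mouth). Its squeeze on the shank shows how firmly the taper is locked. With the tang over 0.2 rad off its slot it lands on the slot's edge, gauge line about 7 mm above the mouth; over 25 N there bruises it, so feel with 5 N. In the slot it sinks until its gauge line is about level with the mouth, where the taper bites
- bore_c: a second wall segment of the bore, like the first. Once biting, the shank gives about 1 mm per 10 to 19 N of thrust and stays where it was driven. It is locked once 12 to 26 N (it differs with the bore's dryness) have gone down through the nose, so a tap of 30 N locks it; more than 42 N is a hard blow. Strike slowly (15 mm/s): force readings lag behind a fast blow
- bore_e: a third wall segment of the bore, like the first. Seated and locked, the chuck's underside stays 2 to 9 mm above the adaptor's face
- mallet: soft-faced mallet, 0.5 kg, standing on its red face. Head: upright cylinder 100 mm tall, 40 mm wide (red face, aluminium middle 36 mm wide from 32 to 68 mm, yellow face above). Wooden handle 16 to 27 mm thick, axis 50 mm up, along its own +x out to 242 mm. Origin: centre of the red face, z up the head. Grip the head's upper end, fingers square to the handle; strike with the red face
- mallet_face (a point): centre of the red striking face (the mallet's origin)
- mallet_top (a point): centre of the yellow upper face, 100 mm above the red one on the head's axis
- rack: grey tool rack fixed to the bench, 75 mm (x) by 235 mm (y) by 92 mm high, origin under its centre; three upright holes of 21 mm diameter on its y axis, at -75, 0 and 75 mm. Chuck, live centre and countersink hang in them in any order
- live_centre: bystander in the rack: bright live centre, 43 mm in diameter with a brass band and a 60 degree point, 67 mm above the rack; origin at its shoulder
- countersink: bystander in the rack: brass-coloured countersink, 31 mm in diameter, 38 mm above the rack; origin at its shoulder
- threadlocker: bystander: red bottle with a white nozzle, 38 mm in diameter, 92 mm tall; origin under it
- drift_key: bystander: flat dark steel drift key lying on the bench, 160 x 20 x 6 mm; origin under it
- spare_sleeve: bystander: bright steel sleeve lying on the bench, 24 mm in diameter, 80 mm long; origin under its middle
- red_bin: bystander: open red stock bin, 150 x 100 x 70 mm; origin under it
Not all that is in view belongs to the job. Of the things like the fixture, leave any that is green or orange; of the rest the larger one is meant.

How it is judged:
By the outcome, as a careful person would: the job done as asked, in the order asked, and still so for the second after the job is handed in, with the robot touching nothing.
It also fails if it takes over 72 s, if anything falls off the work surface, if the arm or the gripper's body presses on something with over 40 N, if the wrist force passes 120 N, or if a joint passes its speed limit or range.

## Working session

There is one attempt and no reset: what is moved stays moved. The work goes in short steps, Python scripts to look and compute and a tool call to move; the robot and the scene stay as the last step left them, time stands still between calls to the robot, and variables do not carry over. Pictures are saved under pics/ and viewed, at most 10 in all, crops included, and the job is handed in when it is done.

Besides the shell and the picture viewer there is one more tool, called after ">>>" as name(argument=value, ...), one argument or row to a line, values as JSON. apply_moves: Moves the arm, as the interface text tells. Its arguments: {"type":"object","properties":{"series":{"type":"array"},"claw":{"type":"number"},"newtons":{"type":"number"}},"required":["series"]}

```bash
ls; mkdir -p pics; cat > h.py <<'E'
import numpy as np, cv2
from scipy.spatial.transform import Rotation as R
from plant import robot
def world(name,depth,K=None):
    K=K or robot.calibration(name); T=np.linalg.inv(np.array(K["extrinsics"]))
    v,u=np.mgrid[:384,:512]; x=(u-K["cx"])/K["fx"]; y=(v-K["cy"])/K["fy"]
    if name=="wrist":
        r=np.hypot(x,y)+1e-9; s=np.tan(np.minimum(r,1.5))/r; x=x*s;y=y*s
    P=np.stack([x*depth,y*depth,depth],-1)
    return P@T[:3,:3].T+T[:3,3]
def st():
    s=robot.read_state(); print("t",round(s["t"],2),"p",np.round(s["tool_pos"],4),"rv",np.round(s["orientation"],3),"F",np.round(s["force"],1),"M",np.round(s["wrist_torque"],2),"op",round(s["opening"],4),"g",round(s["gripper_force"],1),"q",np.round(s["q"],2)); return s
E
python3 - <<'E'
from h import *
st()
for n in("top","scene"):
    im,d=robot.read_camera(n); cv2.imwrite(f"pics/{n}0.png",im); np.savez(f"{n}0.npz",im=im,d=d)
    K=robot.calibration(n);print(n,K["fx"],np.round(K["extrinsics"],3).tolist())
E
```

```text
pics
t 0.0 p [ 0.1605 -0.5779  0.4037] rv [-3.111 -0.424  0.   ] F [ 0.6  0.4 -0.4] M [-0.01 -0.04  0.04] op 0.0929 g 0.0 q [-1.39  0.13  1.49 -0.    1.52 -0.09]
top 482.56569630231354 [[0.029, -1.0, 0.01, -0.053], [-0.984, -0.031, -0.178, 0.608], [0.178, -0.005, -0.984, 1.297], [0.0, 0.0, 0.0, 1.0]]
scene 360.2794015937603 [[-0.513, 0.859, 0.009, 0.338], [0.558, 0.34, -0.757, -0.226], [-0.653, -0.383, -0.653, 1.354], [0.0, 0.0, 0.0, 1.0]]
```

View pics/top0.png

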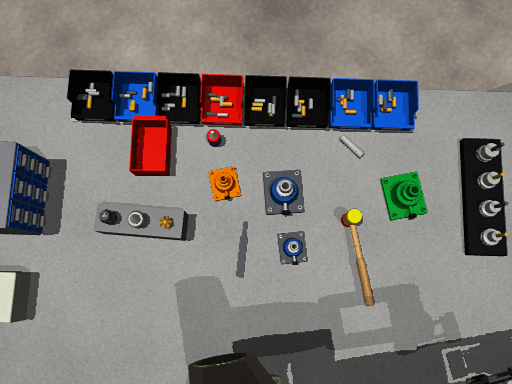

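View pics/scene0.png

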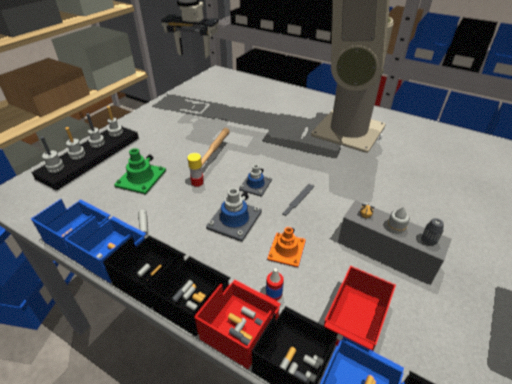

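The larger blue fixture is at about (284,188). The chuck is the dark left item in the rack at (108,217), and the mallet head is at (354,216) with its handle running down to (369,300).

```bash
python3 - <<'E'
from h import *
z=np.load("top0.npz"); im,d=z["im"],z["d"]; W=world("top",d)
hsv=cv2.cvtColor(im,cv2.COLOR_BGR2HSV)
def box(u0,u1,v0,v1,zmin,zmax,hs=None):
    m=np.zeros(d.shape,bool); m[v0:v1,u0:u1]=1; m&=(d>0)&(W[...,2]>zmin)&(W[...,2]<zmax)
    if hs: m&=cv2.inRange(hsv,hs[0],hs[1])>0
    return W[m]
def rep(n,P):
    print(n,len(P),"mean",P.mean(0).round(4),"min",P.min(0).round(3),"max",P.max(0).round(3), "mid",((P.min(0)+P.max(0))/2).round(4))
rep("chucktop",box(95,122,205,232,.115,.3))
for a in (.145,.15): rep("nose",box(95,122,205,232,a,.3))
rep("live",box(123,150,205,232,.11,.3)); rep("csink",box(153,178,205,235,.105,.3))
rk=box(90,195,195,245,.08,.1); rep("rack",rk)
r=cv2.minAreaRect((rk[:,:2]*1000).astype(np.float32)); print(r)
P=box(258,310,165,218,.095,.12); rep("socketface",P)
P=box(258,310,165,218,.045,.06); rep("housing",P)
P=box(258,310,165,218,.008,.02); rep("base",P); print(cv2.minAreaRect((P[:,:2]*1000).astype(np.float32)))
P=box(335,375,195,235,.09,.12); rep("mallettop",P)
h=box(345,385,235,310,.03,.08); rep("handle",h); 
print("fit",cv2.fitLine(h[:,:2].astype(np.float32),cv2.DIST_L2,0,.01,.01).ravel())
big=cv2.resize(im[150:320,85:400],None,fx=2.5,fy=2.5,interpolation=cv2.INTER_CUBIC); cv2.imwrite("pics/crop.png",big)
E
```

```text
chucktop 187 mean [0.5116 0.3587 0.1437] min [0.495 0.344 0.116] max [0.532 0.379 0.158] mid [0.5136 0.3617 0.1374]
nose 101 mean [0.5131 0.3624 0.1523] min [0.498 0.349 0.145] max [0.527 0.376 0.158] mid [0.5127 0.3628 0.1518]
nose 81 mean [0.513  0.3632 0.1532] min [0.498 0.35  0.15 ] max [0.526 0.376 0.158] mid [0.5122 0.3632 0.1543]
live 236 mean [0.5081 0.2858 0.1342] min [0.488 0.267 0.111] max [0.53  0.309 0.157] mid [0.5091 0.2879 0.134 ]
csink 111 mean [0.5049 0.2133 0.1149] min [0.491 0.199 0.106] max [0.523 0.231 0.125] mid [0.5068 0.2146 0.1154]
rack 1897 mean [0.508  0.2826 0.0916] min [0.466 0.17  0.08 ] max [0.553 0.408 0.1  ] mid [0.5095 0.2892 0.09  ]
((509.63525390625, 289.1698303222656), (235.96658325195312, 75.71632385253906), 86.9890365600586)
socketface 74 mean [ 0.6137 -0.1011  0.1054] min [ 0.6   -0.115  0.095] max [ 0.629 -0.087  0.112] mid [ 0.6143 -0.101   0.1039]
housing 314 mean [ 0.6056 -0.1009  0.0532] min [ 0.547 -0.135  0.045] max [ 0.649 -0.067  0.06 ] mid [ 0.5978 -0.1013  0.0526]
base 886 mean [ 0.6127 -0.1003  0.0137] min [ 0.547 -0.17   0.008] max [ 0.68  -0.041  0.02 ] mid [ 0.6135 -0.1058  0.014 ]
((615.3215942382812, -111.2241439819336), (125.29364013671875, 129.41355895996094), 6.005572319030762)
mallettop 178 mean [ 0.5389 -0.2884  0.0989] min [ 0.52  -0.308  0.091] max [ 0.558 -0.269  0.106] mid [ 0.5387 -0.2888  0.0987]
handle 570 mean [ 0.3879 -0.3202  0.0577] min [ 0.303 -0.351  0.043] max [ 0.491 -0.292  0.068] mid [ 0.3971 -0.3216  0.0558]
fit [ 0.97844887  0.2064892   0.38792253 -0.32023376]
```

View pics/crop.png

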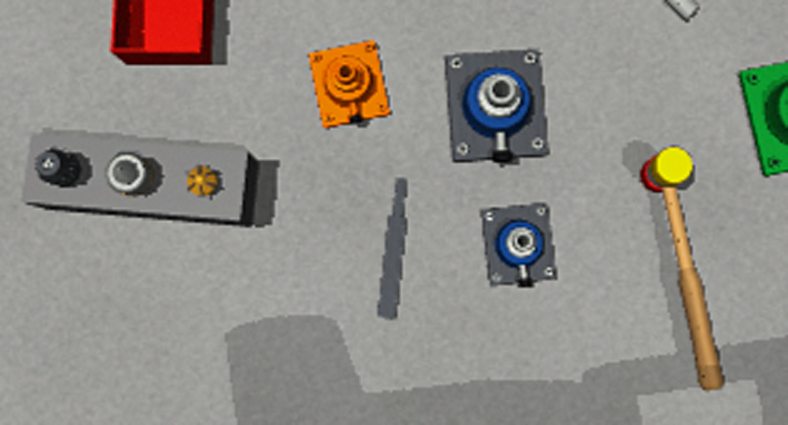

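>>> apply_moves(
  series=[
    [[0,0,0],[0,0,-0.124]],
    [[0,0,0],[0,0,-0.124]],
    [[0,0,0],[0,0,-0.124]],
    [[0,0,0],[0,0,-0.124]],
    [[0,0,0],[0,0,-0.124]],
    [[0,0,0],[0,0,-0.124]],
    [[0,0,0],[0,0,-0.124]],
    [[0,0,0],[0,0,-0.124]],
    [[0,0,0],[0,0,-0.124]],
    [[0,0,0],[0,0,-0.124]],
  ],
  claw=1,
)

```text
t: 0.93
tool_pos: [0.1605, -0.578, 0.4041]
orientation: [-2.28, -2.16, -0.001]
force: [-0.7, 0.6, -0.8]
opening: 0.0932
gripper_force: 0.0
```

>>> apply_moves(
  series=[
    [[34,21,0],[0,0,0]],
    [[34,21,0],[0,0,0]],
    [[34,21,0],[0,0,0]],
    [[34,21,0],[0,0,0]],
    [[34,21,0],[0,0,0]],
    [[34,21,0],[0,0,0]],
    [[34,21,0],[0,0,0]],
    [[34,21,0],[0,0,0]],
    [[34,21,0],[0,0,0]],
    [[34,21,0],[0,0,0]],
    [[34,21,0],[0,0,0]],
    [[34,21,0],[0,0,0]],
  ],
)

```text
t: 1.93
tool_pos: [0.4371, -0.1841, 0.4045]
orientation: [-2.287, -2.154, 0.0]
force: [0.9, -0.5, -0.2]
opening: 0.0929
gripper_force: 0.0
```

```bash
cat >> h.py <<'E'
def go(x,y,z,yaw=None):
    s=st(); Rm=R.from_rotvec(s["orientation"]).as_matrix()
    d=Rm.T@(np.array([x,y,z])-s["tool_pos"])*1000
    if yaw is None: yaw=np.arctan2(Rm[1,0],Rm[0,0])
    Rt=np.array([[np.cos(yaw),np.sin(yaw),0],[np.sin(yaw),-np.cos(yaw),0],[0,0,-1]])
    print("yaw",round(float(np.arctan2(Rm[1,0],Rm[0,0])),4),"shift mm",d.round(1),"turn",R.from_matrix(Rm.T@Rt).as_rotvec().round(4),"norm",np.linalg.norm(d).round(1))
E
python3 -c "
from h import *
go(.512,.362,.40,1.52)"
```

```text
t 1.93 p [ 0.4371 -0.1841  0.4045] rv [-2.287 -2.154  0.   ] F [ 0.9 -0.5 -0.2] M [-0.03 -0.11  0.03] op 0.0929 g 0.0 q [-0.51 -0.22  1.83 -0.    1.53 -0.45]
yaw 1.5107 shift mm [549.6  42.    4.5] turn [-0.0001 -0.     -0.0093] norm 551.2
```

>>> apply_moves(
  series=[
    [[39,3,0],[0,0,0]],
    [[39,3,0],[0,0,0]],
    [[39,3,0],[0,0,0]],
    [[39,3,0],[0,0,0]],
    [[39,3,0],[0,0,0]],
    [[39,3,0],[0,0,0]],
    [[39,3,0],[0,0,0]],
    [[39,3,0],[0,0,0]],
    [[39,3,0],[0,0,0]],
    [[39,3,0],[0,0,0]],
    [[39,3,0],[0,0,0]],
    [[39,3,0],[0,0,0]],
  ],
)

```text
t: 2.93
tool_pos: [0.5002, 0.2811, 0.4043]
orientation: [-2.287, -2.154, 0.001]
force: [0.8, 0.9, -0.7]
opening: 0.0934
gripper_force: 0.0
```

>>> apply_moves(
  series=[
    [[39,3,0],[0,0,0]],
    [[39,3,0],[0,0,0]],
    [[0,0,0],[0,0,0]],
    [[0,0,0],[0,0,0]],
  ],
)

```text
t: 3.27
tool_pos: [0.5107, 0.3584, 0.403]
orientation: [-2.283, -2.157, 0.004]
force: [0.6, 0.0, 0.5]
opening: 0.0926
gripper_force: 0.0
```

```bash
python3 - <<'E'
from h import *
go(.512,.362,.40,1.52)
K=robot.calibration("wrist"); im,d=robot.read_camera("wrist"); cv2.imwrite("pics/w1.png",im)
W=world("wrist",d,K); print({k:K[k] for k in("fx","cx","cy")},np.round(K["extrinsics"],3).tolist())
m=(d>0)&(W[...,2]>.12)&(W[...,2]<.17)&(abs(W[...,0]-.512)<.03)&(abs(W[...,1]-.362)<.03)
P=W[m]; print(len(P),P.mean(0),P.min(0),P.max(0))
P=P[P[:,2]>.145]; print(len(P),P.mean(0),P.min(0),P.max(0))
E
```

```text
t 3.27 p [0.5107 0.3584 0.403 ] rv [-2.283 -2.157  0.004] F [0.6 0.  0.5] M [-0.11 -0.04  0.03] op 0.0926 g 0.0 q [0.53 0.2  1.42 0.   1.53 0.59]
yaw 1.5139 shift mm [3.7 1.1 2.9] turn [-0.0024  0.0015 -0.0061] norm 4.9
{'fx': 297.3186396354542, 'cx': 255.54521427267738, 'cy': 192.53361106641114} [[0.998, -0.057, -0.002, -0.488], [-0.054, -0.953, 0.297, 0.334], [-0.019, -0.296, -0.955, 0.507], [0.0, 0.0, 0.0, 1.0]]
1463 [0.51431064 0.36753539 0.14703905] [0.49596652 0.34919686 0.12009744] [0.53246037 0.38073943 0.15643414]
961 [0.51435781 0.36458607 0.15283137] [0.49930501 0.34919686 0.14502381] [0.52888791 0.37748268 0.15643414]
```

View pics/w1.png

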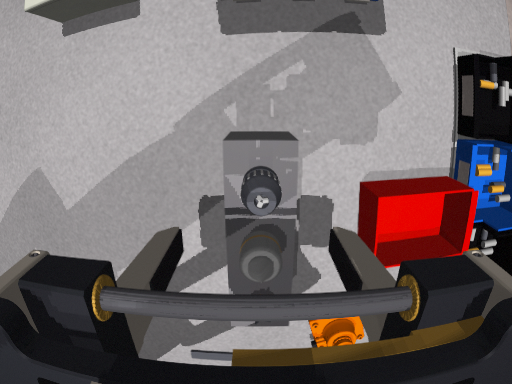

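The chuck's nose is at (262,201), at world coordinates of about (0.514, 0.363). I'll go down on it.

>>> apply_moves(
  series=[
    [[5,3,12],[0,0,0]],
    [[0,0,15],[0,0,0]],
    [[0,0,15],[0,0,0]],
    [[0,0,15],[0,0,0]],
    [[0,0,15],[0,0,0]],
    [[0,0,15],[0,0,0]],
    [[0,0,15],[0,0,0]],
    [[0,0,12],[0,0,0]],
    [[0,0,0],[0,0,0]],
    [[0,0,0],[0,0,0]],
  ],
)

```text
t: 4.15
tool_pos: [0.5144, 0.3604, 0.2899]
orientation: [-2.288, -2.152, 0.003]
force: [0.7, 0.3, 0.6]
opening: 0.093
gripper_force: 0.0
```

>>> apply_moves(
  series=[
    [[0,0,0],[0,0,0]],
    [[0,0,0],[0,0,0]],
    [[0,0,0],[0,0,0]],
    [[0,0,0],[0,0,0]],
    [[0,0,0],[0,0,0]],
    [[0,0,0],[0,0,0]],
    [[0,0,0],[0,0,0]],
    [[0,0,0],[0,0,0]],
    [[0,0,0],[0,0,0]],
    [[0,0,0],[0,0,0]],
  ],
  claw=0,
  newtons=35,
)

```text
t: 4.98
tool_pos: [0.5145, 0.3614, 0.2907]
orientation: [2.287, 2.154, 0.0]
force: [-0.1, -0.7, -0.4]
opening: 0.0355
gripper_force: 35.0
```

```bash
python3 -c "
from h import *
go(.514,.363,.50,1.52)"
```

```text
t 4.98 p [0.5145 0.3614 0.2907] rv [2.287 2.154 0.   ] F [-0.1 -0.7 -0.4] M [-0.05 -0.11  0.05] op 0.0355 g 35.0 q [ 0.53  0.28  1.53 -0.    1.33  0.59]
yaw 1.5108 shift mm [   1.6   -0.6 -209.3] turn [ 0.0001  0.     -0.0092] norm 209.3
```

>>> apply_moves(
  series=[
    [[0,0,-8],[0,0,0]],
    [[0,0,-16],[0,0,0]],
    [[0,0,-18],[0,0,0]],
    [[0,0,-18],[0,0,0]],
    [[0,0,-18],[0,0,0]],
    [[0,0,-18],[0,0,0]],
    [[0,0,-18],[0,0,0]],
    [[0,0,-18],[0,0,0]],
    [[0,0,-18],[0,0,0]],
    [[0,0,-18],[0,0,0]],
    [[0,0,-16],[0,0,0]],
    [[0,0,-6],[0,0,0]],
  ],
)

```text
t: 5.98
tool_pos: [0.5145, 0.3614, 0.484]
orientation: [2.287, 2.153, 0.005]
force: [0.3, 0.2, -2.8]
opening: 0.0356
gripper_force: 35.0
```

>>> apply_moves(
  series=[
    [[-20,5,0],[0,0,0]],
    [[-38,11,0],[0,0,0]],
    [[-38,11,0],[0,0,0]],
    [[-38,11,0],[0,0,0]],
    [[-38,11,0],[0,0,0]],
    [[-38,11,0],[0,0,0]],
    [[-38,11,0],[0,0,0]],
    [[-38,11,0],[0,0,0]],
    [[-38,11,0],[0,0,0]],
    [[-38,11,0],[0,0,0]],
    [[-38,11,0],[0,0,0]],
    [[-38,11,0],[0,0,0]],
  ],
)

```text
t: 6.98
tool_pos: [0.6139, -0.0854, 0.48]
orientation: [-2.286, -2.153, 0.001]
force: [1.2, 0.5, -3.0]
opening: 0.0358
gripper_force: 35.0
```

```bash
python3 - <<'E'
from h import *
go(.614,-.101,.401,1.51)
K=robot.calibration("wrist"); im,d=robot.read_camera("wrist"); W=world("wrist",d,K)
m=(d>0)&(W[...,2]>.098)&(W[...,2]<.116)&(abs(W[...,0]-.614)<.03)&(abs(W[...,1]+.101)<.03)
P=W[m]; print(len(P)); 
if len(P): print(P.mean(0),P.min(0),P.max(0))
im2,d2=robot.read_camera("scene"); np.savez("s2.npz",im=im2,d=d2)
K=robot.calibration("scene"); s=robot.read_state(); E=np.array(K["extrinsics"])
p=E[:3,:3]@(s["tool_pos"]-[0,0,.26])+E[:3,3]; u=int(K["fx"]*p[0]/p[2]+K["cx"]); v=int(K["fy"]*p[1]/p[2]+K["cy"]); print(u,v)
a=cv2.resize(im2[v-50:v+70,u-50:u+50],None,fx=5,fy=5,interpolation=cv2.INTER_CUBIC)[:600]
b=np.zeros((600,300,3),np.uint8); c=cv2.resize(im,(300,225)); b[:225]=c
cv2.imwrite("pics/s2.png",np.hstack([a,b])); cv2.imwrite("pics/w2.png",im)
E
```

```text
t 6.98 p [ 0.6139 -0.0854  0.48  ] rv [-2.286e+00 -2.153e+00  1.000e-03] F [ 1.2  0.5 -3. ] M [-0.04 -0.11  0.01] op 0.0358 g 35.0 q [-0.22  0.17  1.31  0.    1.66 -0.16]
yaw 1.5108 shift mm [-15.6   1.2  79. ] turn [-0.0012 -0.0002  0.0008] norm 80.5
274
[ 0.61624478 -0.09977787  0.106254  ] [ 0.60097195 -0.1178121   0.09801289] [ 0.62996504 -0.08865677  0.10975938]
236 156
```

View pics/s2.png

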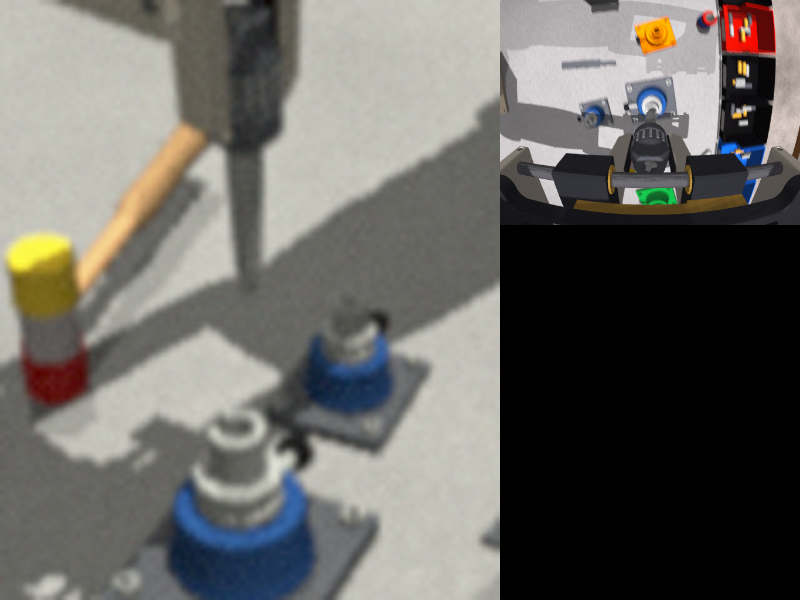

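```bash
python3 - <<'E'
from h import *
s=robot.read_state(); K=robot.calibration("wrist"); im,d=robot.read_camera("wrist"); np.savez("w3.npz",im=im,d=d)
W=world("wrist",d,K); T=R.from_rotvec(s["orientation"]).as_matrix(); L=(W-s["tool_pos"])@T
print("cam in tool",(T.T@(np.linalg.inv(K["extrinsics"])[:3,3]-s["tool_pos"])).round(4))
print(np.c_[W[150:200:4,256], ][:3].round(3))
m=(d>0)&(abs(L[...,1])<.025)&(abs(L[...,0])<.03)&(L[...,2]>.12)&(L[...,2]<.20)
P=L[m]; print(len(P))
for a in np.arange(.12,.2,.008):
    Q=P[(P[:,2]>a)&(P[:,2]<a+.008)]
    if len(Q)>3: print(a.round(3),len(Q),Q.min(0).round(4),Q.max(0).round(4))
cv2.imwrite("pics/w3.png",cv2.resize(im[180:330,180:330],None,fx=4,fy=4,interpolation=cv2.INTER_CUBIC))
m=(d>0)&(W[...,2]>.1)&(W[...,2]<.114)&(abs(W[...,0]-.616)<.025)&(abs(W[...,1]+.102)<.025)
P=W[m][:,:2]; (c,r)=cv2.minEnclosingCircle((P*1000).astype(np.float32)); print(c,r)
E
```

```text
cam in tool [ 0.0824 -0.0005  0.0194]
[[ 0.615 -0.072  0.054]
 [ 0.614 -0.077  0.056]
 [ 0.614 -0.081  0.063]]
7071
0.12 395 [-0.0091 -0.025   0.12  ] [0.0101 0.0249 0.128 ]
0.128 795 [-0.0042 -0.025   0.128 ] [0.0138 0.025  0.136 ]
0.136 2137 [-0.0079 -0.025   0.136 ] [0.016  0.025  0.1439]
0.144 1085 [-0.008  -0.0249  0.144 ] [0.018  0.0249 0.152 ]
0.152 1001 [-0.0078 -0.0249  0.152 ] [0.0195 0.025  0.16  ]
0.16 552 [ 0.0039 -0.0249  0.16  ] [0.02   0.0249 0.168 ]
0.168 400 [ 0.0043 -0.025   0.168 ] [0.0197 0.025  0.176 ]
0.176 460 [ 0.0036 -0.0249  0.176 ] [0.0192 0.0249 0.184 ]
0.184 244 [ 0.0034 -0.0234  0.184 ] [0.0192 0.0218 0.1918]
(615.1495361328125, -103.32532501220703) 15.022943496704102
```

View pics/w3.png

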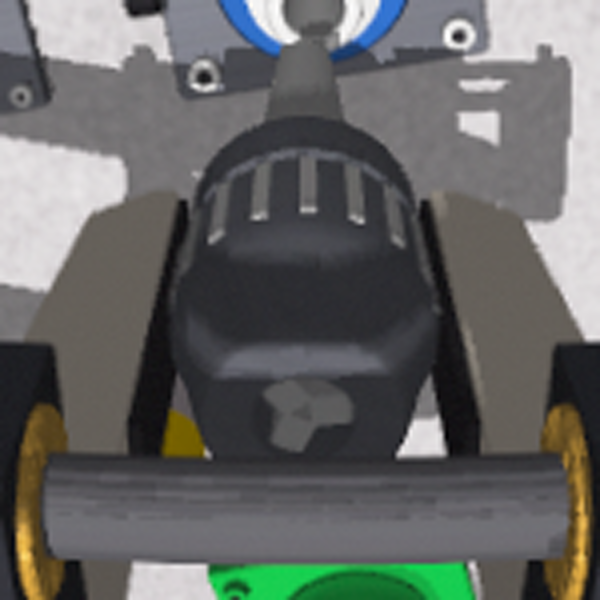

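The shank hangs upright in the jaws, about 1.8 mm off the tool axis along tool +x. The adaptor's mouth is at about (0.615, -0.103).

>>> apply_moves(
  series=[
    [[0,0,5],[0,0,0.117]],
    [[0,0,5],[0,0,0.117]],
    [[0,0,5],[0,0,0.117]],
    [[0,0,5],[0,0,0.117]],
    [[0,0,5],[0,0,0.117]],
    [[0,0,5],[0,0,0.117]],
    [[0,0,5],[0,0,0.117]],
    [[0,0,5],[0,0,0.117]],
    [[0,0,5],[0,0,0.117]],
    [[0,0,5],[0,0,0.117]],
    [[0,0,5],[0,0,0.117]],
    [[0,0,5],[0,0,0.117]],
  ],
)

```text
t: 8.13
tool_pos: [0.6138, -0.0822, 0.4199]
orientation: [-3.137, -0.161, 0.002]
force: [-0.4, 0.5, -3.1]
opening: 0.0356
gripper_force: 35.0
```

```bash
python3 - <<'E'
from h import *
go(.6134,-.1035,.395,None)
E
```

```text
t 8.13 p [ 0.6138 -0.0822  0.4199] rv [-3.137e+00 -1.610e-01  2.000e-03] F [-0.4  0.5 -3.1] M [-0.04  0.04 -0.04] op 0.0356 g 35.0 q [-0.22  0.18  1.41  0.    1.56  1.25]
yaw 0.1023 shift mm [-2.5 21.2 24.9] turn [-0.0008  0.001  -0.    ] norm 32.8
```

>>> apply_moves(
  series=[
    [[-1,7,4],[0,0,0]],
    [[-1,7,4],[0,0,0]],
    [[-0.5,7,4],[0,0,0]],
    [[0,0,4],[0,0,0]],
    [[0,0,0],[0,0,0]],
    [[0,0,0],[0,0,0]],
  ],
)

```text
t: 8.63
tool_pos: [0.6137, -0.1048, 0.4044]
orientation: [-3.137, -0.169, 0.001]
force: [0.4, 0.8, -3.7]
opening: 0.0355
gripper_force: 35.0
```

```bash
python3 - <<'E'
from h import *
go(.6134,-.1035,.330,None)
K=robot.calibration("wrist"); im,d=robot.read_camera("wrist"); W=world("wrist",d,K)
m=(d>0)&(W[...,2]>.1)&(W[...,2]<.114)&(abs(W[...,0]-.616)<.022)&(abs(W[...,1]+.102)<.022)
P=W[m][:,:2]; print(len(P),P.min(0),P.max(0)); (c,r)=cv2.minEnclosingCircle((P*1000).astype(np.float32)); print(c,r)
cv2.imwrite("pics/w4.png",cv2.resize(im[150:300,180:330],None,fx=4,fy=4,interpolation=cv2.INTER_CUBIC))
E
```

```text
t 8.63 p [ 0.6137 -0.1048  0.4044] rv [-3.137e+00 -1.690e-01  1.000e-03] F [ 0.4  0.8 -3.7] M [0.03 0.04 0.01] op 0.0355 g 35.0 q [-0.25  0.19  1.42  0.    1.53  1.21]
yaw 0.1075 shift mm [-0.1 -1.2 74.4] turn [-0.0005  0.0006 -0.    ] norm 74.4
417 [ 0.60208747 -0.11828636] [ 0.63025851 -0.08887055]
(615.4057006835938, -103.61945343017578) 15.008651733398438
```

View pics/w4.png

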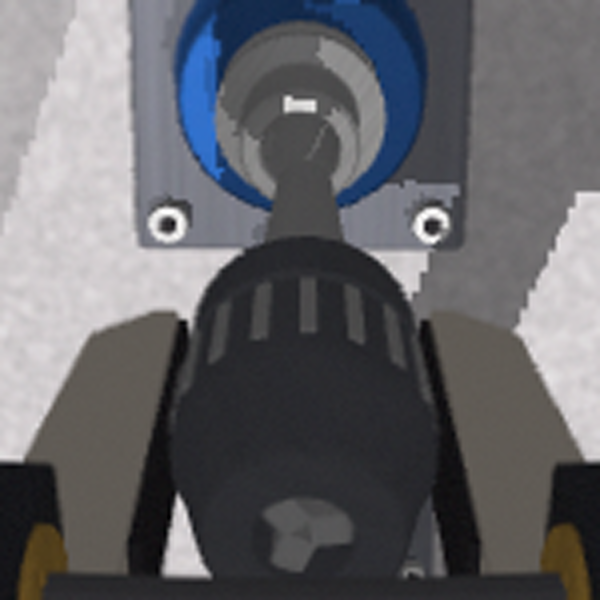

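>>> apply_moves(
  series=[
    [[0,-0.7,5],[0,0,0]],
    [[0,0,5],[0,0,0]],
    [[0,0,6],[0,0,0]],
    [[0,0,6],[0,0,0]],
    [[0,0,6],[0,0,0]],
    [[0,0,6],[0,0,0]],
    [[0,0,6],[0,0,0]],
    [[0,0,6],[0,0,0]],
    [[0,0,6],[0,0,0]],
    [[0,0,5],[0,0,0]],
    [[0,0,4],[0,0,0]],
    [[0,0,0],[0,0,0]],
  ],
)

```text
t: 9.68
tool_pos: [0.6135, -0.1038, 0.3425]
orientation: [-3.137, -0.168, 0.002]
force: [0.8, 1.1, -3.8]
opening: 0.0358
gripper_force: 35.0
```

```bash
python3 -c "
from h import *
go(.6134,-.1038,.330)"
```

```text
t 9.68 p [ 0.6135 -0.1038  0.3425] rv [-3.137e+00 -1.680e-01  2.000e-03] F [ 0.8  1.1 -3.8] M [ 0.05 -0.13 -0.08] op 0.0358 g 35.0 q [-0.25  0.23  1.5   0.    1.42  1.21]
yaw 0.1068 shift mm [-0.1  0.  12.5] turn [-0.0006  0.0011 -0.    ] norm 12.5
```

>>> apply_moves(
  series=[
    [[0,0,3],[0,0,0]],
    [[0,0,3],[0,0,0]],
    [[0,0,3],[0,0,0]],
    [[0,0,2],[0,0,0]],
    [[0,0,1],[0,0,0]],
    [[0,0,1],[0,0,0]],
    [[0,0,1],[0,0,0]],
    [[0,0,0],[0,0,0]],
    [[0,0,0],[0,0,0]],
  ],
)

```text
t: 10.43
tool_pos: [0.6137, -0.1038, 0.3298]
orientation: [-3.137, -0.168, -0.0]
force: [0.2, 1.2, -2.9]
opening: 0.0361
gripper_force: 35.0
```

```bash
python3 -c "
from h import *
go(.6134,-.1038,.3217)"
```

```text
t 10.43 p [ 0.6137 -0.1038  0.3298] rv [-3.137 -0.168 -0.   ] F [ 0.2  1.2 -2.9] M [ 0.2  -0.21 -0.05] op 0.0361 g 35.0 q [-0.25  0.23  1.51  0.    1.4   1.21]
yaw 0.1068 shift mm [-0.3 -0.1  8.1] turn [-0.0001 -0.0002  0.    ] norm 8.1
```

>>> apply_moves(
  series=[
    [[0.4,-0.5,0],[0,0,0]],
    [[0,0,1],[0,0,0]],
    [[0,0,1],[0,0,0]],
    [[0,0,1],[0,0,0]],
    [[0,0,1],[0,0,0]],
    [[0,0,0],[0,0,0]],
    [[0,0,0],[0,0,0]],
  ],
)

```text
t: 11.02
tool_pos: [0.614, -0.1034, 0.3256]
orientation: [-3.137, -0.168, 0.0]
force: [0.3, 0.9, -4.0]
opening: 0.0353
gripper_force: 35.0
```

```bash
python3 -c "
from h import *
go(.6134,-.1038,.3217)"
```

```text
t 11.02 p [ 0.614  -0.1034  0.3256] rv [-3.137 -0.168  0.   ] F [ 0.3  0.9 -4. ] M [ 0.02 -0.01 -0.02] op 0.0353 g 35.0 q [-0.25  0.24  1.51 -0.    1.39  1.21]
yaw 0.1068 shift mm [-0.6  0.4  3.9] turn [-0.      0.0002 -0.    ] norm 4.0
```

>>> apply_moves(
  series=[
    [[0,0,1],[0,0,0]],
    [[0,0,1],[0,0,0]],
    [[0,0,0.5],[0,0,0]],
    [[0,0,0.5],[0,0,0]],
    [[0,0,0],[0,0,0]],
    [[0,0,0],[0,0,0]],
  ],
)

```text
t: 11.52
tool_pos: [0.614, -0.1034, 0.3228]
orientation: [3.137, 0.168, 0.0]
force: [1.1, 1.0, -2.5]
opening: 0.0354
gripper_force: 35.0
```

```bash
python3 -c "
from h import *
go(.6134,-.1038,.3217)"
```

```text
t 11.52 p [ 0.614  -0.1034  0.3228] rv [3.137 0.168 0.   ] F [ 1.1  1.  -2.5] M [ 0.01 -0.14 -0.03] op 0.0354 g 35.0 q [-0.25  0.24  1.52  0.    1.39  1.21]
yaw 0.1068 shift mm [-0.7  0.4  1.1] turn [ 0.     -0.0001 -0.    ] norm 1.3
```

>>> apply_moves(
  series=[
    [[0.2,0,0.4],[0,0,0]],
    [[0,0,0.4],[0,0,0]],
    [[0,0,0.4],[0,0,0]],
    [[0,0,0],[0,0,0]],
    [[0,0,0],[0,0,0]],
  ],
)

```text
t: 11.93
tool_pos: [0.6144, -0.1034, 0.3223]
orientation: [3.137, 0.168, 0.002]
force: [-1.0, 0.9, 4.5]
opening: 0.0356
gripper_force: 35.0
```

```bash
python3 -c "
from h import *
go(.6134,-.1038,.3217)"
```

```text
t 11.93 p [ 0.6144 -0.1034  0.3223] rv [3.137e+00 1.680e-01 2.000e-03] F [-1.   0.9  4.5] M [0.12 0.39 0.04] op 0.0356 g 35.0 q [-0.25  0.24  1.52  0.    1.38  1.22]
yaw 0.1068 shift mm [-1.   0.3  0.6] turn [ 0.0003 -0.001  -0.    ] norm 1.3
```

>>> apply_moves(
  series=[
    [[-0.1,0.1,0],[0,0,-0.06]],
    [[0,0.1,0],[0,0,-0.06]],
    [[0,0.1,0],[0,0,-0.06]],
    [[0,0.1,0],[0,0,-0.06]],
    [[0,0.1,0],[0,0,-0.06]],
  ],
)

```text
t: 12.35
tool_pos: [0.6145, -0.1039, 0.3224]
orientation: [3.075, 0.639, 0.002]
force: [-1.0, 0.4, 3.7]
opening: 0.0355
gripper_force: 35.0
```

>>> apply_moves(
  series=[
    [[0,0.1,0],[0,0,-0.06]],
    [[0,0.1,0],[0,0,-0.06]],
    [[0,0.1,0],[0,0,-0.06]],
    [[0,0.1,0],[0,0,-0.06]],
    [[0,0.1,0],[0,0,-0.06]],
  ],
)

```text
t: 12.77
tool_pos: [0.6147, -0.1042, 0.3224]
orientation: [2.945, 1.092, 0.002]
force: [-1.1, 0.7, 5.7]
opening: 0.0356
gripper_force: 35.0
```

```bash
python3 -c "
from h import *
go(.6134,-.1038,.3217)"
```

```text
t 12.77 p [ 0.6147 -0.1042  0.3224] rv [2.945e+00 1.092e+00 2.000e-03] F [-1.1  0.7  5.7] M [0.19 0.27 0.02] op 0.0356 g 35.0 q [-0.25  0.24  1.51  0.    1.38  0.61]
yaw 0.7098 shift mm [-0.7 -1.2  0.7] turn [ 0.001  -0.0009 -0.    ] norm 1.6
```

>>> apply_moves(
  series=[
    [[-0.1,0.1,0],[0,0,-0.06]],
    [[0,0.1,0],[0,0,-0.06]],
    [[0,0.1,0],[0,0,-0.06]],
    [[0,0.1,0],[0,0,-0.06]],
    [[0,0.1,0],[0,0,-0.06]],
  ],
)

```text
t: 13.18
tool_pos: [0.615, -0.1046, 0.3223]
orientation: [2.749, 1.519, 0.001]
force: [-1.6, 0.9, 4.4]
opening: 0.0356
gripper_force: 35.0
```

>>> apply_moves(
  series=[
    [[0,0.1,0],[0,0,-0.06]],
    [[0,0.1,0],[0,0,-0.06]],
    [[0,0.1,0],[0,0,-0.06]],
    [[0,0.1,0],[0,0,-0.06]],
    [[0,0.1,0],[0,0,-0.06]],
  ],
)

```text
t: 13.6
tool_pos: [0.6154, -0.1048, 0.3222]
orientation: [2.491, 1.913, 0.001]
force: [-2.1, 1.8, 3.6]
opening: 0.0353
gripper_force: 35.0
```

```bash
python3 -c "
from h import *
go(.6134,-.1038,.3217)"
```

```text
t 13.6 p [ 0.6154 -0.1048  0.3222] rv [2.491e+00 1.913e+00 1.000e-03] F [-2.1  1.8  3.6] M [ 0.22  0.39 -0.02] op 0.0353 g 35.0 q [-0.25  0.24  1.51  0.    1.38  0.01]
yaw 1.3098 shift mm [ 0.4 -2.1  0.5] turn [ 0.0008 -0.0002 -0.    ] norm 2.3
```

>>> apply_moves(
  series=[
    [[0.1,-0.2,0],[0,0,-0.06]],
    [[0,0.1,0],[0,0,-0.06]],
    [[0,0.1,0],[0,0,-0.06]],
    [[0,0.1,0],[0,0,-0.06]],
    [[0,0.1,0],[0,0,-0.06]],
  ],
)

```text
t: 14.02
tool_pos: [0.6156, -0.1048, 0.3221]
orientation: [2.177, 2.264, 0.001]
force: [-0.7, 0.8, 3.6]
opening: 0.0358
gripper_force: 35.0
```

>>> apply_moves(
  series=[
    [[0,0,0],[0,0,-0.06]],
    [[0,0.1,0],[0,0,-0.06]],
    [[0,0.1,0],[0,0,-0.06]],
    [[0,0.1,0],[0,0,-0.06]],
    [[0,0.1,0],[0,0,-0.06]],
  ],
)

```text
t: 14.43
tool_pos: [0.6159, -0.1047, 0.3214]
orientation: [1.815, 2.564, 0.0]
force: [-0.3, 0.2, -3.5]
opening: 0.0351
gripper_force: 35.0
```

```bash
python3 -c "
from h import *
go(.6134,-.1038,.3217)"
```

```text
t 14.43 p [ 0.6159 -0.1047  0.3214] rv [1.815 2.564 0.   ] F [-0.3  0.2 -3.5] M [ 0.02 -0.17  0.02] op 0.0351 g 35.0 q [-0.25  0.25  1.51 -0.    1.38 -0.59]
yaw 1.9098 shift mm [ 1.7 -2.  -0.3] turn [0.0002 0.0001 0.    ] norm 2.7
```

The force has dropped back to the chuck's weight, so the tang is over its slot. I'll lower it gently.

>>> apply_moves(
  series=[
    [[0,0,0.5],[0,0,-0.04]],
    [[0,0,0.5],[0,0,0]],
    [[0,0,0.5],[0,0,0]],
    [[0,0,0.5],[0,0,0]],
    [[0,0,0],[0,0,0]],
    [[0,0,0],[0,0,0]],
  ],
)

```text
t: 14.93
tool_pos: [0.6158, -0.1046, 0.3193]
orientation: [-1.768, -2.597, -0.0]
force: [1.4, 0.1, -4.6]
opening: 0.0354
gripper_force: 35.0
```

```bash
python3 -c "
from h import *
go(.6134,-.1038,.3147)"
```

```text
t 14.93 p [ 0.6158 -0.1046  0.3193] rv [-1.768 -2.597 -0.   ] F [ 1.4  0.1 -4.6] M [ 0.1  -0.53  0.  ] op 0.0354 g 35.0 q [-0.25  0.25  1.51  0.    1.38 -0.63]
yaw 1.9462 shift mm [ 1.6 -2.   4.6] turn [-0.0001 -0.0002  0.    ] norm 5.2
```

>>> apply_moves(
  series=[
    [[-0.1,0.3,0],[0,0,0]],
    [[0,0,0.6],[0,0,0]],
    [[0,0,0.6],[0,0,0]],
    [[0,0,0.6],[0,0,0]],
    [[0,0,0.6],[0,0,0]],
    [[0,0,0],[0,0,0]],
    [[0,0,0],[0,0,0]],
  ],
)

```text
t: 15.52
tool_pos: [0.6161, -0.1046, 0.317]
orientation: [-1.767, -2.597, 0.0]
force: [-0.3, 0.6, -2.1]
opening: 0.0354
gripper_force: 35.0
```

```bash
python3 -c "
from h import *
go(.6134,-.1038,.3147)"
```

```text
t 15.52 p [ 0.6161 -0.1046  0.317 ] rv [-1.767 -2.597  0.   ] F [-0.3  0.6 -2.1] M [ 0.12 -0.13  0.04] op 0.0354 g 35.0 q [-0.25  0.25  1.51  0.    1.38 -0.63]
yaw 1.9467 shift mm [ 1.8 -2.2  2.3] turn [-0.0002 -0.0002  0.    ] norm 3.7
```

>>> apply_moves(
  series=[
    [[0.1,0,0.5],[0,0,0]],
    [[0,0,0.5],[0,0,0]],
    [[0,0,0.5],[0,0,0]],
    [[0,0,0],[0,0,0]],
    [[0,0,0],[0,0,0]],
  ],
)

```text
t: 15.93
tool_pos: [0.6161, -0.1046, 0.3156]
orientation: [-1.767, -2.597, -0.0]
force: [-0.5, 0.6, -1.3]
opening: 0.0353
gripper_force: 35.0
```

```bash
python3 -c "
from h import *
go(.6134,-.1038,.3147)"
```

```text
t 15.93 p [ 0.6161 -0.1046  0.3156] rv [-1.767 -2.597 -0.   ] F [-0.5  0.6 -1.3] M [ 0.14 -0.04  0.07] op 0.0353 g 35.0 q [-0.25  0.25  1.52  0.    1.37 -0.63]
yaw 1.9468 shift mm [ 1.7 -2.3  0.9] turn [ 0.     -0.0001 -0.    ] norm 3.0
```

>>> apply_moves(
  series=[
    [[0,0,0.4],[0,0,0]],
    [[0,0,0.4],[0,0,0]],
    [[0,0,0.3],[0,0,0]],
    [[0,0,0],[0,0,0]],
    [[0,0,0],[0,0,0]],
  ],
)

```text
t: 16.35
tool_pos: [0.6161, -0.1045, 0.3145]
orientation: [-1.767, -2.597, -0.0]
force: [-1.6, 1.5, 0.2]
opening: 0.0356
gripper_force: 35.0
```

```bash
python3 -c "
from h import *
go(.6134,-.1038,.3147)"
```

```text
t 16.35 p [ 0.6161 -0.1045  0.3145] rv [-1.767 -2.597 -0.   ] F [-1.6  1.5  0.2] M [0.26 0.2  0.05] op 0.0356 g 35.0 q [-0.25  0.25  1.52  0.    1.37 -0.63]
yaw 1.9468 shift mm [ 1.7 -2.2 -0.2] turn [-0.0001 -0.0001  0.    ] norm 2.8
```

>>> apply_moves(
  series=[
    [[0.2,-0.1,0.4],[0,0,0]],
    [[0,0,0.4],[0,0,0]],
    [[0,0,0.3],[0,0,0]],
    [[0,0,0],[0,0,0]],
    [[0,0,0],[0,0,0]],
  ],
)

```text
t: 16.77
tool_pos: [0.616, -0.1045, 0.3138]
orientation: [1.767, 2.597, 0.0]
force: [-2.9, 1.7, 4.2]
opening: 0.0356
gripper_force: 35.0
```

```bash
python3 -c "
from h import *
go(.6134,-.1038,.3147)"
```

```text
t 16.77 p [ 0.616  -0.1045  0.3138] rv [1.767 2.597 0.   ] F [-2.9  1.7  4.2] M [0.21 0.55 0.03] op 0.0356 g 35.0 q [-0.25  0.25  1.52 -0.    1.37 -0.63]
yaw 1.9468 shift mm [ 1.6 -2.2 -0.9] turn [0.0003 0.0003 0.    ] norm 2.8
```

>>> apply_moves(
  series=[
    [[0.1,-0.2,0.3],[0,0,0]],
    [[0,0,0.3],[0,0,0]],
    [[0,0,0],[0,0,0]],
    [[0,0,0],[0,0,0]],
  ],
)

```text
t: 17.1
tool_pos: [0.6159, -0.1044, 0.3136]
orientation: [1.767, 2.597, 0.001]
force: [-2.5, 3.1, 6.3]
opening: 0.0356
gripper_force: 35.0
```

```bash
python3 -c "
from h import *
go(.6134,-.1038,.3147)"
```

```text
t 17.1 p [ 0.6159 -0.1044  0.3136] rv [1.767e+00 2.597e+00 1.000e-03] F [-2.5  3.1  6.3] M [0.2  0.62 0.07] op 0.0356 g 35.0 q [-0.25  0.25  1.52  0.    1.37 -0.63]
yaw 1.9468 shift mm [ 1.5 -2.1 -1.1] turn [0.0008 0.0005 0.    ] norm 2.8
```

>>> apply_moves(
  series=[
    [[0,0,0],[0,0,0]],
    [[0,0,0],[0,0,0]],
    [[0,0,0],[0,0,0]],
    [[0,0,0],[0,0,0]],
    [[0,0,0],[0,0,0]],
    [[0,0,0],[0,0,0]],
    [[0,0,0],[0,0,0]],
    [[0,0,0],[0,0,0]],
  ],
  claw=0.9,
)

```text
t: 17.77
tool_pos: [0.6157, -0.1044, 0.3128]
orientation: [1.767, 2.597, -0.0]
force: [0.6, -0.0, -0.0]
opening: 0.0822
gripper_force: 0.0
```

>>> apply_moves(
  series=[
    [[0,0,-6],[0,0,0]],
    [[0,0,-12],[0,0,0]],
    [[0,0,-15],[0,0,0]],
    [[0,0,-15],[0,0,0]],
    [[0,0,-15],[0,0,0]],
    [[0,0,-15],[0,0,0]],
    [[0,0,-15],[0,0,0.12]],
    [[0,0,-15],[0,0,0.12]],
    [[0,0,-12],[0,0,0.12]],
    [[0,0,0],[0,0,0.12]],
    [[0,0,0],[0,0,0.12]],
    [[0,0,0],[0,0,0.12]],
  ],
)

```text
t: 18.77
tool_pos: [0.6158, -0.1044, 0.435]
orientation: [2.573, 1.8, 0.002]
force: [-0.1, 0.7, 0.3]
opening: 0.0834
gripper_force: 0.0
```

```bash
python3 -c "
from h import *
go(.56,-.285,.40,.208)"
```

```text
t 18.77 p [ 0.6158 -0.1044  0.435 ] rv [2.573e+00 1.800e+00 2.000e-03] F [-0.1  0.7  0.3] M [-0.06 -0.06 -0.02] op 0.0834 g 0.0 q [-0.25  0.19  1.37  0.    1.58  0.1 ]
yaw 1.2209 shift mm [-188.8    9.4   34.9] turn [ 0.002  -0.0014  1.0129] norm 192.2
```

>>> apply_moves(
  series=[
    [[0,0,0],[0,0,0.124]],
    [[0,0,0],[0,0,0.124]],
    [[0,0,0],[0,0,0.124]],
    [[0,0,0],[0,0,0.124]],
    [[0,0,0],[0,0,0.124]],
    [[0,0,0],[0,0,0.124]],
    [[0,0,0],[0,0,0.124]],
    [[0,0,0],[0,0,0.124]],
  ],
)

```text
t: 19.43
tool_pos: [0.6157, -0.1044, 0.4345]
orientation: [3.121, 0.358, 0.002]
force: [0.3, -0.5, 0.2]
opening: 0.0834
gripper_force: 0.0
```

>>> apply_moves(
  series=[
    [[-19,27.5,5],[0,0,0]],
    [[-19,27.5,5],[0,0,0]],
    [[-19,27.5,5],[0,0,0]],
    [[-19,27.5,5],[0,0,0]],
    [[-19,27.5,5],[0,0,0]],
    [[-19,27.5,5],[0,0,0]],
    [[0,0,0],[0,0,0]],
    [[0,0,0],[0,0,0]],
    [[0,0,0],[0,0,0]],
  ],
  claw=1,
)

```text
t: 20.18
tool_pos: [0.5434, -0.2913, 0.404]
orientation: [3.12, 0.367, 0.002]
force: [0.2, -0.1, 1.0]
opening: 0.0928
gripper_force: 0.0
```

```bash
python3 - <<'E'
from h import *
s=st(); K=robot.calibration("wrist"); im,d=robot.read_camera("wrist"); np.savez("w5.npz",im=im,d=d)
W=world("wrist",d,K)
m=(d>0)&(W[...,2]>.09)&(W[...,2]<.11)&(abs(W[...,0]-.54)<.03)&(abs(W[...,1]+.289)<.03)
P=W[m]; print(len(P),P.mean(0).round(4),cv2.minEnclosingCircle((P[:,:2]*1000).astype(np.float32)))
c,_=cv2.minEnclosingCircle((P[:,:2]*1000).astype(np.float32))
# chuck nose now
m=(d>0)&(abs(W[...,0]-.6155)<.03)&(abs(W[...,1]+.1035)<.03)&(W[...,2]>.15)
P=W[m]; print("nose",len(P), P.mean(0) if len(P) else "", np.percentile(P[:,2],[50,90,98]) if len(P) else "")
t=np.load("top0.npz")
# handle from wrist
m=(d>0)&(W[...,2]>.045)&(W[...,2]<.075)&(W[...,0]<.51)&(W[...,0]>.3)&(abs(W[...,1]+.31)<.05)
P=W[m]; print("handle",len(P))
if len(P)>20:
    q=P.mean(0); print(q, np.arctan2(c[1]/1000-q[1],c[0]/1000-q[0]))
go(c[0]/1000,c[1]/1000,.25,.208)
E
```

```text
t 20.18 p [ 0.5434 -0.2913  0.404 ] rv [3.12e+00 3.67e-01 2.00e-03] F [ 0.2 -0.1  1. ] M [ 0.02 -0.02 -0.03] op 0.0928 g 0.0 q [-0.58  0.17  1.44  0.    1.53  0.76]
1245 [ 0.5416 -0.291   0.1001] ((540.2081298828125, -291.3238220214844), 20.023134231567383)
nose 1423 [ 0.6155513  -0.11119191  0.16882788] [0.17125047 0.17779915 0.17865042]
handle 1541
[ 0.42265456 -0.31674397  0.05853296] 0.21296399066146546
t 20.23 p [ 0.5437 -0.2907  0.4039] rv [3.12e+00 3.69e-01 2.00e-03] F [0.2 0.2 0.7] M [-0.04 -0.01  0.01] op 0.0927 g 0.0 q [-0.57  0.17  1.44  0.    1.52  0.76]
yaw 0.2353 shift mm [ -3.7  -0.3 153.9] turn [ 0.0005 -0.0011  0.0273] norm 154.0
```

>>> apply_moves(
  series=[
    [[-3.5,0,10],[0,0,0.022]],
    [[0,0,16],[0,0,0]],
    [[0,0,16],[0,0,0]],
    [[0,0,16],[0,0,0]],
    [[0,0,16],[0,0,0]],
    [[0,0,16],[0,0,0]],
    [[0,0,16],[0,0,0]],
    [[0,0,16],[0,0,0]],
    [[0,0,16],[0,0,0]],
    [[0,0,12],[0,0,0]],
    [[0,0,2],[0,0,0]],
    [[0,0,0],[0,0,0]],
  ],
)

```text
t: 21.23
tool_pos: [0.5396, -0.2913, 0.2496]
orientation: [-3.122, -0.334, 0.003]
force: [-0.6, 0.6, 0.3]
opening: 0.0931
gripper_force: 0.0
```

>>> apply_moves(
  series=[
    [[0,0,0],[0,0,0]],
    [[0,0,0],[0,0,0]],
    [[0,0,0],[0,0,0]],
    [[0,0,0],[0,0,0]],
    [[0,0,0],[0,0,0]],
    [[0,0,0],[0,0,0]],
    [[0,0,0],[0,0,0]],
    [[0,0,0],[0,0,0]],
    [[0,0,0],[0,0,0]],
    [[0,0,0],[0,0,0]],
  ],
  claw=0,
  newtons=60,
)

```text
t: 22.07
tool_pos: [0.5398, -0.2922, 0.2508]
orientation: [-3.124, -0.334, 0.0]
force: [0.4, 0.5, 1.2]
opening: 0.0392
gripper_force: 60.0
```

```bash
python3 -c "
from h import *
go(.5402,-.2913,.43)"
```

```text
t 22.07 p [ 0.5398 -0.2922  0.2508] rv [-3.124 -0.334  0.   ] F [0.4 0.5 1.2] M [-0.02  0.01 -0.02] op 0.0392 g 60.0 q [-0.58  0.29  1.6   0.    1.26  0.78]
yaw 0.2128 shift mm [   0.5   -0.8 -179.2] turn [-0.0001  0.0001 -0.    ] norm 179.2
```

>>> apply_moves(
  series=[
    [[0,0,-8],[0,0,0]],
    [[0,0,-16],[0,0,0]],
    [[0,0,-20],[0,0,0]],
    [[0,0,-20],[0,0,0]],
    [[0,0,-20],[0,0,0]],
    [[0,0,-20],[0,0,0]],
    [[0,0,-20],[0,0,0]],
    [[0,0,-20],[0,0,0]],
    [[0,0,-20],[0,0,0]],
    [[0,0,-20],[0,0,0]],
    [[0,0,-16],[0,0,0]],
    [[0,0,-8],[0,0,0]],
  ],
)

```text
t: 23.07
tool_pos: [0.5398, -0.2922, 0.4613]
orientation: [3.122, 0.334, 0.003]
force: [0.8, -0.9, -4.6]
opening: 0.0393
gripper_force: 60.0
```

>>> apply_moves(
  series=[
    [[8,-12,0],[0,0,0]],
    [[16,-24,0],[0,0,0]],
    [[16,-24,0],[0,0,0]],
    [[16,-24,0],[0,0,0]],
    [[16,-24,0],[0,0,0]],
    [[16,-24,0],[0,0,0]],
    [[16,-24,0],[0,0,0]],
    [[8,-12,0],[0,0,0]],
    [[0,0,0],[0,0,0]],
    [[0,0,0],[0,0,0]],
  ],
)

```text
t: 23.9
tool_pos: [0.6139, -0.1033, 0.4575]
orientation: [-3.123, -0.337, 0.004]
force: [-0.5, -1.0, -4.4]
opening: 0.0391
gripper_force: 60.0
```

```bash
python3 - <<'E'
from h import *
go(.615,-.103,.4285)
im,d=robot.read_camera("scene"); cv2.imwrite("pics/s3.png",cv2.resize(im[60:240,150:350],None,fx=3,fy=3,interpolation=cv2.INTER_CUBIC))
E
```

```text
t 23.9 p [ 0.6139 -0.1033  0.4575] rv [-3.123 -0.337  0.004] F [-0.5 -1.  -4.4] M [-0.   -0.03  0.04] op 0.0391 g 60.0 q [-0.25  0.18  1.34 -0.    1.63  1.11]
yaw 0.2148 shift mm [ 1.2 -0.1 29. ] turn [-0.0006  0.0022 -0.    ] norm 29.0
```

View pics/s3.png

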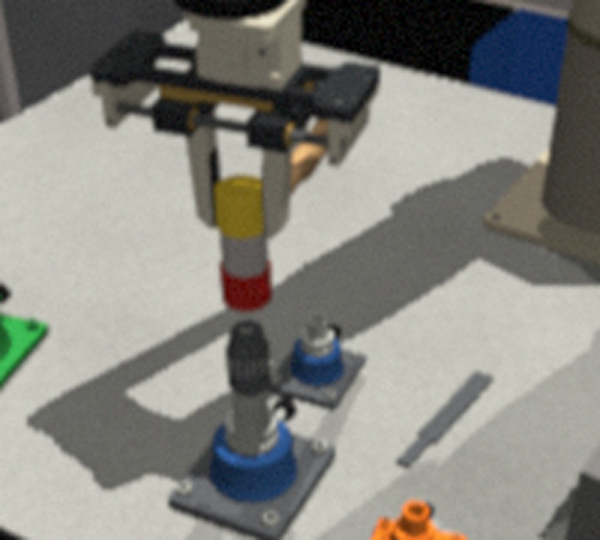

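The mallet is upright over the chuck. I'll approach it slowly.

>>> apply_moves(
  series=[
    [[1.2,0,5],[0,0,0]],
    [[0,0,6],[0,0,0]],
    [[0,0,6],[0,0,0]],
    [[0,0,5],[0,0,0]],
    [[0,0,2],[0,0,0]],
    [[0,0,1],[0,0,0]],
    [[0,0,1],[0,0,0]],
    [[0,0,1],[0,0,0]],
    [[0,0,0],[0,0,0]],
    [[0,0,0],[0,0,0]],
  ],
)

```text
t: 24.78
tool_pos: [0.6151, -0.1041, 0.4321]
orientation: [3.124, 0.334, 0.001]
force: [-0.2, 0.3, -4.7]
opening: 0.0393
gripper_force: 60.0
```

```bash
python3 -c "
from h import *
go(.615,-.103,.4285)"
```

```text
t 24.78 p [ 0.6151 -0.1041  0.4321] rv [3.124e+00 3.340e-01 1.000e-03] F [-0.2  0.3 -4.7] M [-0.01  0.03  0.05] op 0.0393 g 60.0 q [-0.25  0.18  1.38  0.    1.58  1.11]
yaw 0.2128 shift mm [ 0.2 -1.1  3.6] turn [ 0.0002 -0.0004 -0.    ] norm 3.8
```

>>> apply_moves(
  series=[
    [[0,-0.5,1],[0,0,0]],
    [[0,0,1],[0,0,0]],
    [[0,0,1],[0,0,0]],
    [[0,0,1],[0,0,0]],
    [[0,0,0],[0,0,0]],
  ],
)

```text
t: 25.2
tool_pos: [0.6149, -0.1036, 0.4277]
orientation: [-3.124, -0.334, 0.0]
force: [0.1, -1.0, -5.6]
opening: 0.0393
gripper_force: 60.0
```

```bash
python3 -c "
from h import *
go(.615,-.103,.4285)"
```

```text
t 25.2 p [ 0.6149 -0.1036  0.4277] rv [-3.124 -0.334  0.   ] F [ 0.1 -1.  -5.6] M [-0.01 -0.03  0.05] op 0.0393 g 60.0 q [-0.25  0.19  1.39 -0.    1.57  1.11]
yaw 0.2128 shift mm [ 0.2 -0.6 -0.8] turn [-0.      0.0001 -0.    ] norm 1.0
```

>>> apply_moves(
  series=[
    [[0,0,1],[0,0,0]],
    [[0,0,0.5],[0,0,0]],
    [[0,0,0],[0,0,0]],
  ],
)

```text
t: 25.45
tool_pos: [0.615, -0.1036, 0.4274]
orientation: [3.123, 0.334, 0.002]
force: [-0.8, 1.0, 1.6]
opening: 0.0388
gripper_force: 60.0
```

>>> apply_moves(
  series=[
    [[0,0,1],[0,0,0]],
    [[0,0,0.5],[0,0,0]],
    [[0,0,0],[0,0,0]],
  ],
)

```text
t: 25.7
tool_pos: [0.615, -0.1035, 0.4268]
orientation: [3.123, 0.334, 0.004]
force: [-3.0, 1.2, 8.3]
opening: 0.0394
gripper_force: 60.0
```

>>> apply_moves(
  series=[
    [[0,0,1],[0,0,0]],
    [[0,0,0.5],[0,0,0]],
    [[0,0,0],[0,0,0]],
  ],
)

```text
t: 25.95
tool_pos: [0.6151, -0.1035, 0.4264]
orientation: [3.123, 0.334, 0.005]
force: [-3.9, 2.1, 12.4]
opening: 0.0395
gripper_force: 60.0
```

>>> apply_moves(
  series=[
    [[0,0,1],[0,0,0]],
    [[0,0,0],[0,0,0]],
  ],
)

```text
t: 26.12
tool_pos: [0.6151, -0.1035, 0.426]
orientation: [3.123, 0.334, 0.006]
force: [-5.3, 2.4, 15.9]
opening: 0.0396
gripper_force: 60.0
```

>>> apply_moves(
  series=[
    [[0,0,1],[0,0,0]],
    [[0,0,0.5],[0,0,0]],
    [[0,0,0],[0,0,0]],
    [[0,0,0],[0,0,0]],
  ],
)

```text
t: 26.45
tool_pos: [0.6151, -0.1034, 0.4257]
orientation: [3.122, 0.334, 0.008]
force: [-8.1, 3.5, 19.7]
opening: 0.0392
gripper_force: 60.0
```

```bash
python3 -c "
from h import *
go(.615,-.103,.4285)"
```

```text
t 26.45 p [ 0.6151 -0.1034  0.4257] rv [3.122 0.334 0.008] F [-8.1  3.5 19.7] M [0.7  1.72 0.02] op 0.0392 g 60.0 q [-0.25  0.18  1.39  0.    1.56  1.11]
yaw 0.2131 shift mm [ 0.  -0.4 -2.8] turn [ 0.0021 -0.0051 -0.    ] norm 2.8
```

>>> apply_moves(
  series=[
    [[-0.3,0,1],[0,0,0]],
    [[0,0,0.5],[0,0,0]],
    [[0,0,0],[0,0,0]],
    [[0,0,0],[0,0,0]],
  ],
)

```text
t: 26.78
tool_pos: [0.6149, -0.1034, 0.4253]
orientation: [3.122, 0.334, 0.01]
force: [-8.5, 3.8, 24.3]
opening: 0.0392
gripper_force: 60.0
```

```bash
python3 -c "
from h import *
go(.615,-.103,.4285)"
```

```text
t 26.78 p [ 0.6149 -0.1034  0.4253] rv [3.122 0.334 0.01 ] F [-8.5  3.8 24.3] M [0.88 1.96 0.05] op 0.0392 g 60.0 q [-0.25  0.18  1.39  0.    1.56  1.11]
yaw 0.2132 shift mm [ 0.2 -0.4 -3.2] turn [ 0.0026 -0.0063 -0.    ] norm 3.2
```

>>> apply_moves(
  series=[
    [[0,0,-2.4],[0,0,0]],
    [[0,0,-2.4],[0,0,0]],
    [[0,0,-2.4],[0,0,0]],
    [[0,0,-2.4],[0,0,0]],
    [[0,0,-2.4],[0,0,0]],
    [[0,0,-2.4],[0,0,0]],
    [[0,0,0],[0,0,0]],
    [[0,0,0],[0,0,0]],
    [[0,0,0],[0,0,0]],
    [[0,0,0],[0,0,0]],
  ],
)

```text
t: 27.62
tool_pos: [0.6146, -0.1037, 0.4334]
orientation: [-3.124, -0.334, 0.001]
force: [-0.2, -0.1, -4.7]
opening: 0.0394
gripper_force: 60.0
```

```bash
python3 -c "
from h import *
go(.615,-.103,.4285)"
```

```text
t 27.62 p [ 0.6146 -0.1037  0.4334] rv [-3.124e+00 -3.340e-01  1.000e-03] F [-0.2 -0.1 -4.7] M [-0.03  0.    0.01] op 0.0394 g 60.0 q [-0.25  0.18  1.38  0.    1.58  1.11]
yaw 0.2128 shift mm [ 0.6 -0.6  4.9] turn [-0.0002  0.0004 -0.    ] norm 5.0
```

>>> apply_moves(
  series=[
    [[0.2,0,1.2],[0,0,0]],
    [[0,0,1.2],[0,0,0]],
    [[0,0,1.2],[0,0,0]],
    [[0,0,1.2],[0,0,0]],
    [[0,0,1.2],[0,0,0]],
    [[0,0,1.2],[0,0,0]],
    [[0,0,1.2],[0,0,0]],
    [[0,0,1.2],[0,0,0]],
    [[0,0,1.2],[0,0,0]],
    [[0,0,1.2],[0,0,0]],
    [[0,0,1.2],[0,0,0]],
    [[-0.3,0,0.6],[0,0,0]],
  ],
)

```text
t: 28.62
tool_pos: [0.6147, -0.1034, 0.4253]
orientation: [3.122, 0.334, 0.009]
force: [-8.6, 4.5, 23.5]
opening: 0.0392
gripper_force: 60.0
```

>>> apply_moves(
  series=[
    [[0,0,0.5],[0,0,0]],
    [[0,0,0],[0,0,0]],
    [[0,0,0],[0,0,0]],
  ],
)

```text
t: 28.87
tool_pos: [0.6146, -0.1033, 0.4254]
orientation: [3.122, 0.334, 0.009]
force: [-7.6, 4.6, 22.5]
opening: 0.0395
gripper_force: 60.0
```

```bash
python3 -c "
from h import *
go(.615,-.103,.4285)"
```

```text
t 28.87 p [ 0.6146 -0.1033  0.4254] rv [3.122 0.334 0.009] F [-7.6  4.6 22.5] M [ 0.86  2.04 -0.01] op 0.0395 g 60.0 q [-0.25  0.18  1.39  0.    1.56  1.11]
yaw 0.2132 shift mm [ 0.4 -0.3 -3.1] turn [ 0.0022 -0.0057 -0.    ] norm 3.2
```

>>> apply_moves(
  series=[
    [[0,0,0.8],[0,0,0]],
    [[0,0,0.4],[0,0,0]],
    [[0,0,0],[0,0,0]],
    [[0,0,0],[0,0,0]],
  ],
)

```text
t: 29.2
tool_pos: [0.6147, -0.1032, 0.4253]
orientation: [3.122, 0.334, 0.011]
force: [-10.5, 4.7, 26.1]
opening: 0.0389
gripper_force: 60.0
```

>>> apply_moves(
  series=[
    [[0,0,-2.6],[0,0,0]],
    [[0,0,-2.6],[0,0,0]],
    [[0,0,-2.6],[0,0,0]],
    [[0,0,-2.6],[0,0,0]],
    [[0,0,-2.6],[0,0,0]],
    [[0,0,-2.6],[0,0,0]],
    [[0,0,0],[0,0,0]],
    [[0,0,0],[0,0,0]],
    [[0,0,0],[0,0,0]],
  ],
)

```text
t: 29.95
tool_pos: [0.6145, -0.1037, 0.4335]
orientation: [-3.124, -0.334, 0.001]
force: [-0.0, -0.3, -5.4]
opening: 0.0391
gripper_force: 60.0
```

```bash
python3 -c "
from h import *
go(.615,-.103,.4285)"
```

```text
t 29.95 p [ 0.6145 -0.1037  0.4335] rv [-3.124e+00 -3.340e-01  1.000e-03] F [-0.  -0.3 -5.4] M [ 0.05 -0.02  0.01] op 0.0391 g 60.0 q [-0.25  0.18  1.38 -0.    1.58  1.11]
yaw 0.2127 shift mm [ 0.6 -0.6  5. ] turn [-0.0002  0.0004 -0.    ] norm 5.1
```

>>> apply_moves(
  series=[
    [[0,0,1.3],[0,0,0]],
    [[0,0,1.3],[0,0,0]],
    [[0,0,1.3],[0,0,0]],
    [[0,0,1.3],[0,0,0]],
    [[0,0,1.3],[0,0,0]],
    [[0,0,1.3],[0,0,0]],
    [[0,0,1.3],[0,0,0]],
    [[0,0,1.3],[0,0,0]],
    [[0,0,1.3],[0,0,0]],
    [[0,0,1.3],[0,0,0]],
    [[0,0,1.2],[0,0,0]],
    [[0,0,1.1],[0,0,0]],
  ],
)

```text
t: 30.95
tool_pos: [0.6146, -0.1034, 0.4251]
orientation: [3.122, 0.334, 0.01]
force: [-11.3, 4.2, 29.6]
opening: 0.0392
gripper_force: 60.0
```

>>> apply_moves(
  series=[
    [[0,0,0],[0,0,0]],
    [[0,0,-3],[0,0,0]],
    [[0,0,-3],[0,0,0]],
    [[0,0,-6],[0,0,0]],
    [[0,0,-12],[0,0,0]],
    [[0,0,-12],[0,0,0]],
    [[0,0,-8],[0,0,0]],
    [[0,0,0],[0,0,0]],
    [[0,0,0],[0,0,0]],
  ],
)

```text
t: 31.7
tool_pos: [0.6148, -0.1038, 0.4637]
orientation: [3.123, 0.333, 0.003]
force: [0.1, -0.2, -6.2]
opening: 0.039
gripper_force: 60.0
```

```bash
python3 -c "
from h import *
go(.5398,-.2922,.4613,.2128)
import numpy as np
K=robot.calibration('scene');im,d=robot.read_camera('scene');W=world('scene',d,K)
m=(abs(W[...,0]-.615)<.03)&(abs(W[...,1]+.1035)<.03)&(W[...,2]>.11)&(W[...,2]<.19)&(d>0);P=W[m];print(len(P),np.percentile(P[:,2],[50,90,99]),P.mean(0))"
```

```text
t 31.7 p [ 0.6148 -0.1038  0.4637] rv [3.123e+00 3.330e-01 3.000e-03] F [ 0.1 -0.2 -6.2] M [-0.02  0.03 -0.01] op 0.039 g 60.0 q [-0.25  0.18  1.33  0.    1.63  1.11]
yaw 0.2127 shift mm [-113.1  168.3    2.3] turn [ 0.0009 -0.0018 -0.0001] norm 202.8
319 [0.15618917 0.17539812 0.17727638] [ 0.62356861 -0.0978918   0.15338138]
```

>>> apply_moves(
  series=[
    [[-8,12,0],[0,0,0]],
    [[-16,24,0],[0,0,0]],
    [[-16,24,0],[0,0,0]],
    [[-16,24,0],[0,0,0]],
    [[-16,24,0],[0,0,0]],
    [[-16,24,0],[0,0,0]],
    [[-16,24,0],[0,0,0]],
    [[-9,12,0],[0,0,0]],
    [[0,0,0],[0,0,0]],
    [[0,0,0],[0,0,0]],
  ],
)

```text
t: 32.58
tool_pos: [0.5389, -0.2927, 0.4617]
orientation: [-3.123, -0.33, 0.001]
force: [0.4, 0.1, -6.9]
opening: 0.0392
gripper_force: 60.0
```

>>> apply_moves(
  series=[
    [[0,0,8],[0,0,0]],
    [[0,0,20],[0,0,0]],
    [[0,0,20],[0,0,0]],
    [[0,0,20],[0,0,0]],
    [[0,0,20],[0,0,0]],
    [[0,0,20],[0,0,0]],
    [[0,0,20],[0,0,0]],
    [[0,0,20],[0,0,0]],
    [[0,0,20],[0,0,0]],
    [[0,0,20],[0,0,0]],
    [[0,0,10],[0,0,0]],
    [[0,0,0],[0,0,0]],
  ],
)

```text
t: 33.58
tool_pos: [0.5386, -0.2899, 0.2606]
orientation: [-3.119, -0.335, 0.007]
force: [0.1, 0.5, -6.1]
opening: 0.0392
gripper_force: 60.0
```

```bash
python3 -c "
from h import *
go(.5398,-.2922,.2508,.2128)"
```

```text
t 33.58 p [ 0.5386 -0.2899  0.2606] rv [-3.119 -0.335  0.007] F [ 0.1  0.5 -6.1] M [0.03 0.07 0.  ] op 0.0392 g 60.0 q [-0.58  0.27  1.59  0.    1.28  0.78]
yaw 0.2142 shift mm [0.7 2.5 9.8] turn [-0.0046  0.0043  0.0014] norm 10.1
```

>>> apply_moves(
  series=[
    [[0,0,2],[0,0,0]],
    [[0,0,2],[0,0,0]],
    [[0,0,2],[0,0,0]],
    [[0,0,0],[0,0,0]],
    [[0,0,0],[0,0,0]],
    [[0,0,0],[0,0,0]],
  ],
)

```text
t: 34.08
tool_pos: [0.5397, -0.2919, 0.2592]
orientation: [3.123, 0.333, 0.001]
force: [-0.2, -0.4, -4.3]
opening: 0.0394
gripper_force: 60.0
```

```bash
python3 -c "
from h import *
go(.5398,-.2922,.2508,.2128)"
```

```text
t 34.08 p [ 0.5397 -0.2919  0.2592] rv [3.123e+00 3.330e-01 1.000e-03] F [-0.2 -0.4 -4.3] M [ 0.   -0.01 -0.04] op 0.0394 g 60.0 q [-0.58  0.28  1.59  0.    1.27  0.78]
yaw 0.2127 shift mm [0.  0.3 8.4] turn [ 0.0007 -0.0007 -0.0001] norm 8.4
```

>>> apply_moves(
  series=[
    [[0,0,2],[0,0,0]],
    [[0,0,2],[0,0,0]],
    [[0,0,2],[0,0,0]],
    [[0,0,1],[0,0,0]],
    [[0,0,0.6],[0,0,0]],
    [[0,0,0],[0,0,0]],
    [[0,0,0],[0,0,0]],
  ],
)

```text
t: 34.67
tool_pos: [0.5396, -0.2918, 0.2508]
orientation: [3.124, 0.334, -0.0]
force: [-0.1, -0.1, -5.6]
opening: 0.0389
gripper_force: 60.0
```

>>> apply_moves(
  series=[
    [[0,0,0.4],[0,0,0]],
    [[0,0,0.4],[0,0,0]],
    [[0,0,0],[0,0,0]],
  ],
)

```text
t: 34.92
tool_pos: [0.5397, -0.2918, 0.2508]
orientation: [3.124, 0.334, 0.001]
force: [-1.9, 2.1, 1.3]
opening: 0.0394
gripper_force: 60.0
```

```bash
python3 -c "
from h import *
go(.5398,-.2922,.2508,.2128)"
```

```text
t 34.92 p [ 0.5397 -0.2918  0.2508] rv [3.124e+00 3.340e-01 1.000e-03] F [-1.9  2.1  1.3] M [ 0.46  0.45 -0.02] op 0.0394 g 60.0 q [-0.58  0.29  1.6   0.    1.26  0.78]
yaw 0.2128 shift mm [ 0.   0.4 -0. ] turn [ 0.0002 -0.0004  0.    ] norm 0.4
```

The mallet is standing on the bench. I'll release it and rise away.

>>> apply_moves(
  series=[
    [[0,0,0],[0,0,0]],
    [[0,0,0],[0,0,0]],
    [[0,0,0],[0,0,0]],
    [[0,0,0],[0,0,0]],
    [[0,0,0],[0,0,0]],
    [[0,0,0],[0,0,0]],
    [[0,0,0],[0,0,0]],
    [[0,0,0],[0,0,0]],
    [[0,0,0],[0,0,0]],
    [[0,0,0],[0,0,0]],
  ],
  claw=1,
)

```text
t: 35.75
tool_pos: [0.5396, -0.2917, 0.2501]
orientation: [-3.124, -0.334, -0.0]
force: [-0.9, 0.6, 0.4]
opening: 0.0925
gripper_force: 0.0
```

>>> apply_moves(
  series=[
    [[0,0,-6],[0,0,0]],
    [[0,0,-16],[0,0,0]],
    [[0,0,-18],[0,0,0]],
    [[0,0,-18],[0,0,0]],
    [[0,0,-18],[0,0,0]],
    [[0,0,-18],[0,0,0]],
    [[0,0,-18],[0,0,0]],
    [[0,0,-18],[0,0,0]],
    [[0,0,-10],[0,0,0]],
    [[0,0,0],[0,0,0]],
    [[0,0,0],[0,0,0]],
    [[0,0,0],[0,0,0]],
  ],
)

```text
t: 36.75
tool_pos: [0.5393, -0.2916, 0.3887]
orientation: [-3.123, -0.333, 0.002]
force: [-0.0, 0.1, -1.0]
opening: 0.0931
gripper_force: 0.0
```

```bash
python3 - <<'E'
from h import *
st()
im,d=robot.read_camera("scene"); cv2.imwrite("pics/s4.png",cv2.resize(im[80:280,150:450],None,fx=2.6,fy=2.6,interpolation=cv2.INTER_CUBIC))
E
```

```text
t 36.75 p [ 0.5393 -0.2916  0.3887] rv [-3.123e+00 -3.330e-01  2.000e-03] F [-0.   0.1 -1. ] M [ 0.01  0.02 -0.  ] op 0.0931 g 0.0 q [-0.58  0.17  1.47 -0.    1.5   0.78]
```

View pics/s4.png

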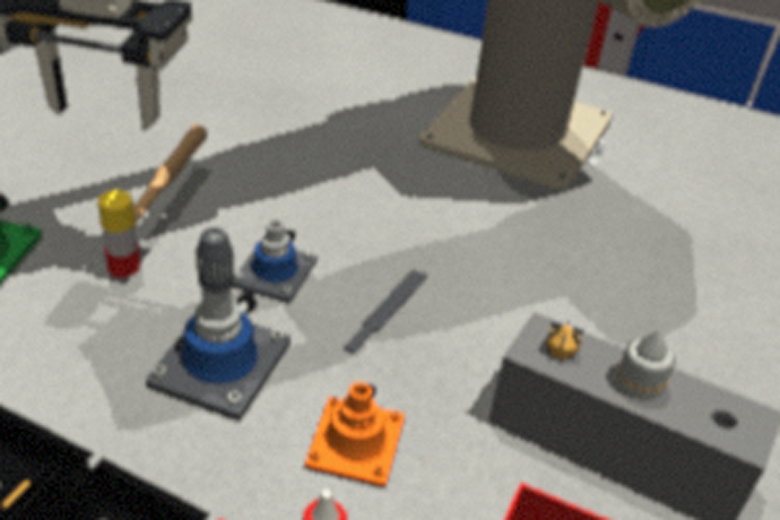

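The chuck sits upright in the fixture at (215,260) and the mallet stands on its red face at (118,235). The bystanders in view are untouched and the gripper is clear.

```bash
python3 -c "
from plant import robot
print(robot.close_job())"
```

```text
the job is handed in; nothing more can be done
None
```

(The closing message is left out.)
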